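# Close and clamp the clip-top wax canister

### The job

Put the loose lid on the open canister in the slanted stand, plug down and fully home, with its grip bar pointing the way the bail swings, then swing the wire bail up over the lid until it snaps over the ridge into the notch of the grip bar and clamps the lid shut. Leave the bowl, the bottle and the finial where they stand.

Things in the scene. Friction and masses are not known exactly. Their poses are not given: they have to be found in the camera images.
- mouth (a point): Centre of the rim plane of the open steel canister (outside 92 mm, mouth 79 mm, 105 mm tall), fixed in a wooden stand, leaning 30 degrees towards the robot's side. z: out of the mouth along the canister's axis; y: parallel to the bail's pivot axis; x: in the rim plane, up the slope, to the side where the open bail lies. Stand and canister are yawed up to 0.3 rad.
- pivot (a point): Midpoint of the bail's pivot axis, inside the canister on its axis, 58 mm below the rim plane; same axes as the mouth point. Ears and wire legs stand out to 61 mm on either side of it along y.
- lid: Loose steel lid, about 180 g, lying plug down. Origin: centre of the plug's underside, z up. Rubber plug 74 mm diameter, 10 mm deep, bevelled below; then a flange 92 mm diameter, 8 mm thick (10 to 18 mm above the origin); on it a grip bar 66 mm long along the lid's x. Same when turned half round. Seated: origin 10 mm below the rim plane, bar along the mouth's x, within about 10 degrees.
- notch (a point): On the lid: floor of the notch in the middle of the grip bar, 36 mm above the lid's origin, axes as the lid's. It tops a block 17 mm long (x), 22 mm wide (y), 18 mm tall: pinch here, across y. At x = +-9.5 mm rounded ridges, 20 mm wide, stand 1.8 mm above the floor; from them ramps fall outward at 25 degrees. The clamped crossbar lies in the notch along y.
- bail (a joint): Hinge angle of the wire bail, rad. 0: crossbar straight over the mouth's centre (clamped place); positive: swung open to the mouth's +x side. In the pivot point's frame the crossbar is at x = 85 mm * sin(angle), z = 85 mm * cos(angle). Stops at -0.09 and 1.6; starts between 1.0 and 1.3; stays where left (friction 0.06 N m).
- tab (a point): Centre of the dark thumb tab on the middle of the bail's crossbar: 10 mm thick (x, swing direction, + opening), 30 mm wide (y), 24 mm tall (z, away from the pivot), 87 to 111 mm from the pivot axis. The bail is a U of 5 mm wire, legs 117 mm apart, crossbar 85 mm from the pivot axis. Push the tab from its opening side or pinch it across x.
- bail_stretch (a joint): How far the sprung bail is drawn up along the canister's axis, m: 0 with nothing under the crossbar, about 0.0033 crossing the lid's ridge, about 0.0014 clamped in the notch. Spring 1.5 N/mm, 3 N preload; crossing the ridge takes 8 to 15 N at the tab.
- bowl: Bystander: loose turned wooden bowl, 100 mm across, 45 mm high; origin under its centre. Bowl and lid lie on either side of the canister and may have changed places.
- bottle: Bystander: loose amber bottle, 60 mm diameter, 130 mm high; origin under its centre.
- finial: Bystander: loose turned wooden finial, foot 52 mm diameter, 78 mm high; origin under its centre.
There are look-alikes about, which are no part of the job. Leave any blue look-alike of the lid alone.

How it is judged:
By the outcome, as a careful person would: the job done as asked, in the order asked, and still so for the second after the job is handed in, with the robot touching nothing.
It also fails if it takes over 54 s, if anything falls off the work surface, if the arm or the gripper's body presses on something with over 40 N, if the wrist force passes 120 N, or if a joint passes its speed limit or range.

### The arm

A 6-joint arm with a two-finger parallel gripper is mounted at the origin on the work surface. World frame = base frame: x ahead of the robot, y to its left, z up, the work surface at z = 0. Lengths are in m, angles in rad, forces in N, time in s.
With the tool pointing down it reaches from about 0.325 to 0.85 m from the base axis. Payload 4.4 kg.
Tool frame: the origin (TCP) lies midway between the tips of the shut fingers; the grasp point (between the pads) lies 19 mm behind it; z points along the fingers, y is the line along which they close (so a half turn about z gives the same grasp; the last joint's range is limited). The gripper opens to 94 mm and grips with 3 to 60 N. Pads are 16 mm wide; open, the fingers measure 119 mm over their backs; the gripper's body (75 mm by 177 mm) begins 78 mm behind the grasp point.
Start: joints at [1.121, 0.207, 1.542, -0, 1.393, -0.15], TCP at [0.169, 0.55, 0.205] pointing down, gripper open.
Joint ranges: [-2.73, 2.73], [-0.86, 2.22], [0.23, 2.46], [-1.11, 4.25], [0.08, 2.63], [-2.82, 2.82]. Speed limits (rad/s): [2.79, 2.79, 3.14, 3.14, 3.14, 3.14].

### API

Orientations are given as [roll, pitch, yaw] about the fixed x, y, z axes, in that order (R = Rz(yaw) Ry(pitch) Rx(roll)).
In Python, from plant import bot, optics gives the robot as it stands.
- The arm moves only by the tool drive_tool, never from a script. Its argument "increments" is text: rows parted by semicolons, each of 5 numbers parted by spaces: the shift along the tool's x, y, z each as a share of 20 mm, from -1 to 1, then the turn about the tool's z as a share of 4 degrees, from -1 to 1, then the closure, from -1 (fully open) to 1 (shut), so that 0 is half open. A call has 1 to 8 rows; each row shifts and turns the commanded pose from where the row before left it, along the tool's axes as they then stand; what a row does not reach is not made up. A row lasts 1/10 s, in which the tool goes at most 50 mm and 8.59 degrees, less where a joint would pass 70% of its speed; a pose out of reach is approached as far as the arm can. A call with a number of a shift or a turn outside -1 to 1 is refused whole. A call with a gripper value outside its range is refused whole. The fingers move at their own pace and stop on an object; "newtons" is the grip in N (left out, the last holds). Time passes only in rows, so rows that do not move let the fingers close. It gives the time, the measured TCP pose, the force, the opening and the grip force at its end, in the units of the state.
- bot.read_state(): the state, without advancing time (a new reading comes with each control period).
- optics.get_image(name): name is "scene" or "top"; returns the picture (480x640x3 uint8, red, green, blue); there is no depth.
- optics.camera_info(name): a dict with "camera_matrix" (3x3 intrinsics, pixels), "R" (3x3) and "t" (3): a world point X has camera coordinates R X + t. Camera axes: x right, y down, z forward; pixel columns grow to the right and rows downward; lengths in m; the calibration is good to about 2 mm. A picture is of the moment at which its call begins. camera_info takes no time and is no camera call.
- bot.hand_in(): hands the job in; it is judged then, once.
The state is a dict: "clock": time; "q": joint angles; "joint_vel": joint speeds; "joint_efforts": joint torques, N m; "eef_pos": TCP position; "tool_rot": TCP orientation; "wrist_force": force on the tool from outside, world axes, zero at the start; "ft_torque": the same for the moment, N m; "grip_width": finger opening in m; "finger_force": force on a finger pad.
Only numpy, scipy, OpenCV 4.12 (cv2) and the standard library are available. Lean on these libraries where they do the work, as an engineer would, in place of code of your own. Each camera call takes 0.05 s, during which the arm holds its last target. There are 200 camera calls.

## Working session

There is one attempt and no reset: what is moved stays moved. The work goes in short steps, Python scripts to look and compute and a tool call to move; the robot and the scene stay as the last step left them, time stands still between calls to the robot, and variables do not carry over. Pictures are saved under pics/ and viewed, at most 10 in all, crops included, and the job is handed in when it is done.

Besides the shell and the picture viewer there is one more tool, called after "Call:" as name(argument=value, ...) on one line, values as JSON. drive_tool: Moves the arm, as the interface text tells. Its arguments: {"type":"object","properties":{"increments":{"type":"string"},"newtons":{"type":"number"}},"required":["increments"]}

```bash
mkdir -p pics; ls; python3 - <<'E'
from plant import bot, optics
import cv2
for n in ("scene","top"):
    cv2.imwrite(f"pics/{n}0.png",optics.get_image(n)[:,:,::-1])
    c=optics.camera_info(n); print(n,c["camera_matrix"],c["R"],c["t"])
print(bot.read_state())
E
```

```text
pics
scene [[466.12271573   0.         315.95866967]
 [  0.         466.12271573 239.86287049]
 [  0.           0.           1.        ]] [[ 0.47417187  0.88038378 -0.00924275]
 [ 0.63686084 -0.35022205 -0.68684262]
 [-0.60792212  0.31979511 -0.7267474 ]] [-0.26161542 -0.24658196  1.43988167]
top [[603.42892898   0.         325.87712797]
 [  0.         603.42892898 228.83014365]
 [  0.           0.           1.        ]] [[ 0.02982511 -0.99955162 -0.00265031]
 [-0.98249539 -0.02882819 -0.18404279]
 [ 0.18388386  0.00809302 -0.98291466]] [4.79443484e-04 5.30220856e-01 1.14100226e+00]
{'clock': 0.1, 'q': array([ 1.12147809e+00,  2.07362738e-01,  1.54277108e+00, -3.17746521e-05,
        1.39347392e+00, -1.50519474e-01]), 'joint_vel': array([ 0.00024518, -0.00423437, -0.00289603,  0.00072243,  0.00023462,
       -0.00180276]), 'joint_efforts': array([-9.77012792e-05, -3.71865571e+01, -2.82292539e+01,  6.99346256e-02,
        3.12006078e-02, -7.26183248e-05]), 'eef_pos': array([0.16898541, 0.54886833, 0.20441001]), 'tool_rot': array([-3.13959566e+00, -2.71253788e-04,  2.84279926e+00]), 'wrist_force': array([ 0.47309181, -0.83492862,  0.63834417]), 'ft_torque': array([ 0.01303053, -0.03582793, -0.00099137]), 'finger_force': 0.0, 'grip_width': 0.09392022252047569}
```

View pics/scene0.png

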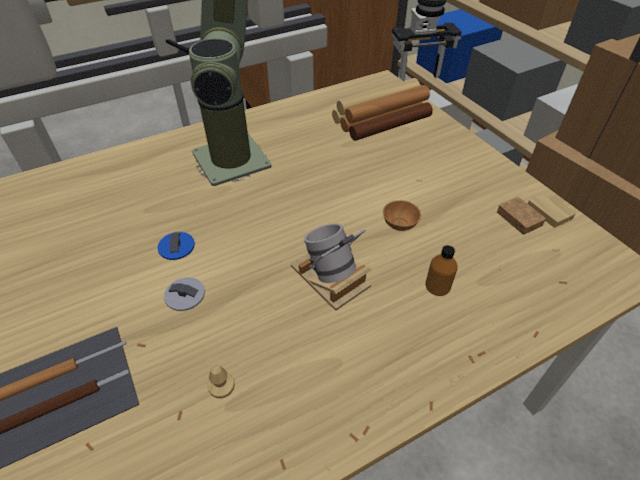

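View pics/top0.png

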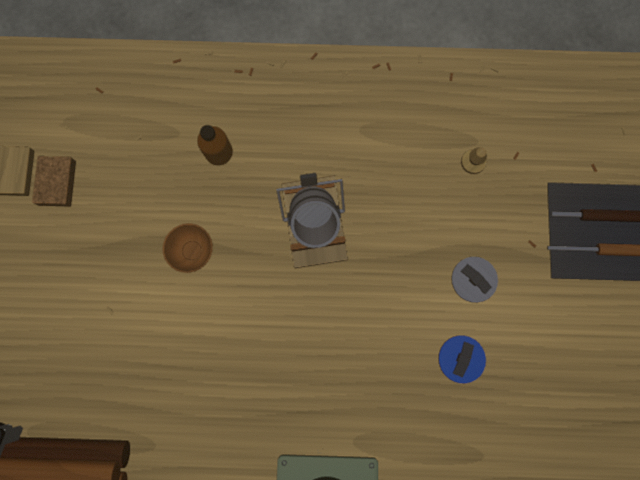

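The scene view shows the grey lid at (184,293), the blue decoy at (176,245) and the canister at about (330,250). In the top view the lid is at (475,280), the mouth at about (316,222), the tab at (309,180) and the bowl on the left at (188,247).

```bash
cat > h.py <<'E'
import numpy as np, cv2
from plant import bot, optics
def P(n,X):
    c=optics.camera_info(n); p=c["camera_matrix"]@(c["R"]@np.asarray(X,float)+c["t"]); return p[:2]/p[2]
def ray(n,uv):
    c=optics.camera_info(n); d=c["R"].T@np.linalg.inv(c["camera_matrix"])@np.array([uv[0],uv[1],1.]); return -c["R"].T@c["t"],d/np.linalg.norm(d)
def plane(n,uv,z):
    o,d=ray(n,uv); return o+d*(z-o[2])/d[2]
def tri(a,b):
    o1,d1=ray("scene",a);o2,d2=ray("top",b)
    s=np.linalg.lstsq(np.stack([d1,-d2],1),o2-o1,rcond=None)[0]
    p,q=o1+s[0]*d1,o2+s[1]*d2; return (p+q)/2,np.linalg.norm(p-q)
E
python3 - <<'E'
from h import *
T=cv2.imread("pics/top0.png");S=cv2.imread("pics/scene0.png")
def blobs(I,x0,y0,x1,y1,f):
    r=I[y0:y1,x0:x1].astype(int); m=f(r).astype(np.uint8)
    n,l,s,c=cv2.connectedComponentsWithStats(m)
    k=1+np.argmax(s[1:,4]); ys,xs=np.nonzero(l==k); 
    return np.c_[xs+x0,ys+y0].astype(np.float32)
grey=lambda r:(r.max(2)-r.min(2)<30)&(r.max(2)>0)
for n,I,b,z in(("top",T,(440,245,510,315),.018),("scene",S,(155,268,215,318),.018)):
    p=blobs(I,*b,grey); e=cv2.fitEllipse(cv2.convexHull(p.astype(np.int32))); print(n,e,plane(n,e[0],z))
    d=blobs(I,*b,lambda r:(r.max(2)<80)&grey(r)); R=cv2.minAreaRect(d); print(len(d),R)
    bx=cv2.boxPoints(R); L=sorted([(np.linalg.norm(bx[i]-bx[(i+1)%4]),i) for i in range(4)]); i,j=L[0][1],L[1][1]
    A=plane(n,(bx[i]+bx[(i+1)%4])/2,.03);B=plane(n,(bx[j]+bx[(j+1)%4])/2,.03);print("bar",A,B,np.linalg.norm(A-B),np.degrees(np.arctan2(*(A-B)[1::-1])),(A+B)/2)
a=cv2.resize(T[165:275,265:365],(400,440),interpolation=cv2.INTER_CUBIC);b=cv2.resize(S[215:305,285:375],(400,400),interpolation=cv2.INTER_CUBIC)
b=cv2.copyMakeBorder(b,0,40,0,0,0);cv2.imwrite("pics/crop0.png",np.hstack([a,b]))
E
```

```text
top ((474.4106140136719, 279.0825500488281), (45.13855743408203, 46.90034103393555), 131.1759796142578) [ 0.44266433 -0.28246764  0.018     ]
398 ((475.75006103515625, 278.7500305175781), (33.23401641845703, 12.727920532226562), 45.0)
bar [ 0.46472969 -0.25935811  0.03      ] [ 0.41960623 -0.30493639  0.03      ] 0.06413662006912259 45.2872988640414 [ 0.44216796 -0.28214725  0.03      ]
scene ((183.88880920410156, 293.4981689453125), (32.134521484375, 41.92820739746094), 69.9994125366211) [ 0.4428815  -0.28445156  0.018     ]
175 ((182.4811248779297, 290.0660400390625), (25.961143493652344, 10.851484298706055), 15.945395469665527)
bar [ 0.41823199 -0.30683071  0.03      ] [ 0.46527458 -0.26303891  0.03      ] 0.06427073373698879 -137.0496313673816 [ 0.44175328 -0.28493481  0.03      ]
```

View pics/crop0.png

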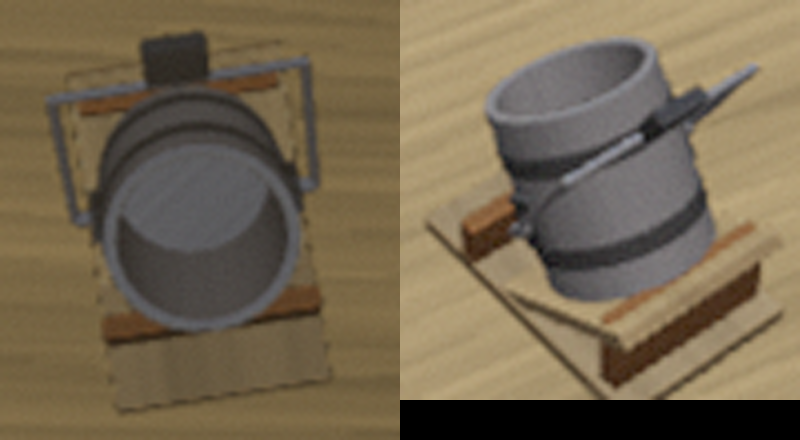

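```bash
python3 - <<'E'
from h import *
t=lambda x,y:(265+x/4-.4,165+y/4-.4)
s=lambda x,y:(285+(x-400)/4.444-.4,215+y/4.444-.4)
M,e=tri(s(572,84),t(202,235));print("mouth",M,e)
tab,e=tri(s(675,115),t(175,58));print("tab",tab,e)
A,e1=tri(s(565,185),t(308,62));B,e2=tri(s(755,68),t(50,101));print("bar ends",A,B,e1,e2,np.linalg.norm(A-B))
d=B-A;yaw=np.arctan2(-d[0],d[1]);print("yaw",yaw, "from stand", )
# stand edges in top: bottom board edge z~0.02
a,b=plane("top",t(115,410),.01),plane("top",t(330,375),.01);d=a-b;print("stand yaw",np.arctan2(-d[0],d[1]))
for yw in(-.1,-.15,-.2):
  cy,sy=np.cos(yw),np.sin(yw);c,q=np.cos(np.pi/6),.5
  x=np.array([c*cy,c*sy,q]);y=np.array([-sy,cy,0]);z=np.cross(x,y)
  print(yw,"x",x,"z",z,"bottom centre",M-.105*z,"pivot",M-.058*z)
  P0=M-.058*z; v=tab-P0; print("tab ang",np.arctan2(v@x,v@z),"r",np.hypot(v@x,v@z),"y",v@y)
  c=(A+B)/2-P0;print("bar ang",np.arctan2(c@x,c@z),"r",np.hypot(c@x,c@z),"y",c@y)
  u=np.linspace(0,2*np.pi,4,0);print("rim proj top",[P("top",M+.046*(np.cos(a)*x+np.sin(a)*y)) for a in np.arange(4)*np.pi/2],"scene",[P("scene",M+.046*(np.cos(a)*x+np.sin(a)*y)) for a in np.arange(4)*np.pi/2])
E
```

```text
mouth [0.52435261 0.03520129 0.12995449] 0.0009122218702175342
tab [0.59772684 0.0492989  0.16825481] 0.00028215433431681366
bar ends [ 0.60109859 -0.01102069  0.15506522] [0.57943567 0.10594918 0.15561353] 0.0008299335017501452 8.6302877744145e-06 0.11896021061118499
yaw 0.1831260079861522 from stand
stand yaw 0.19198712312125102
-0.1 x [ 0.86169888 -0.08645827  0.5       ] z [-0.49750208  0.04991671  0.8660254 ] bottom centre [0.57659033 0.02996004 0.03902182] pivot [0.55320773 0.03230612 0.07972502]
tab ang 0.9720909944094238 r 0.09824614447444116 y 0.02135238036104612
bar ang 0.961032210056454 r 0.08347412179038224 y 0.018782161488898465
rim proj top [array([317.98571379, 199.64180107]), array([290.56577017, 220.2952864 ]), array([312.73518622, 246.62081315]), array([340.13677342, 226.62395242])] scene [array([330.88473148, 238.27640148]), array([342.28038447, 227.72601614]), array([316.70359053, 229.04363199]), array([304.2994936 , 239.35234961])]
-0.15 x [ 0.85630087 -0.12941722  0.5       ] z [-0.49438554  0.07471907  0.8660254 ] bottom centre [0.57626309 0.02735579 0.03902182
[... 437 characters left out ...]
317.50457041, 228.81810793]), array([303.93997409, 238.64833343])]
-0.2 x [ 0.84876255 -0.17205269  0.5       ] z [-0.49003329  0.09933467  0.8660254 ] bottom centre [0.57580611 0.02477115 0.03902182] pivot [0.55277454 0.02943988 0.07972502]
tab ang 0.9490091184174873 r 0.09719261884785976 y 0.02839380515085584
bar ang 0.9369308996663473 r 0.0825675762367287 y 0.025113704474271033
rim proj top [array([320.14474271, 200.02295575]), array([291.03842089, 217.88849459]), array([310.63625327, 246.24425377]), array([339.69953403, 229.04437425])] scene [array([329.14204254, 238.74344458]), array([343.04598764, 229.08789071]), array([318.31946026, 228.62139706]), array([303.63082464, 237.93331102])]
```

Consistency check: mouth at (0.524, 0.035, 0.130), yaw about +0.185, bail at about 1.0 rad with r 0.0997 and y≈0. The lid is at (0.4426, -0.2833) with its bar at 44°. I'll turn first (yaw 163° → 44°), then travel.

Call:
drive_tool(increments="0 0 0 1 -1;0 0 0 1 -1;0 0 0 1 -1;0 0 0 1 -1;0 0 0 1 -1;0 0 0 1 -1;0 0 0 1 -1;0 0 0 1 -1")

```text
clock: 0.9
eef_pos: [0.1691, 0.5491, 0.2048]
tool_rot: [-3.14, 0.001, 2.281]
wrist_force: [-0.3, -0.1, -0.2]
grip_width: 0.0941
finger_force: 0.0
```

Call:
drive_tool(increments="0 0 0 1 -1;0 0 0 1 -1;0 0 0 1 -1;0 0 0 1 -1;0 0 0 1 -1;0 0 0 1 -1;0 0 0 1 -1;0 0 0 1 -1")

```text
clock: 1.7
eef_pos: [0.169, 0.5491, 0.2047]
tool_rot: [-3.141, 0.001, 1.723]
wrist_force: [-0.1, -0.5, -0.3]
grip_width: 0.094
finger_force: 0.0
```

Call:
drive_tool(increments="0 0 0 1 -1;0 0 0 1 -1;0 0 0 1 -1;0 0 0 1 -1;0 0 0 1 -1;0 0 0 1 -1;0 0 0 1 -1;0 0 0 1 -1")

```text
clock: 2.5
eef_pos: [0.1691, 0.5491, 0.2048]
tool_rot: [-3.142, 0.001, 1.164]
wrist_force: [0.3, 0.1, 0.6]
grip_width: 0.0941
finger_force: 0.0
```

Call:
drive_tool(increments="0 0 0 1 -1;0 0 0 1 -1;0 0 0 1 -1;0 0 0 1 -1;0 0 0 1 -1;0 0 0 0.7 -1")

```text
clock: 3.1
eef_pos: [0.1691, 0.5491, 0.2047]
tool_rot: [3.141, 0.001, 0.767]
wrist_force: [0.6, -0.1, 0.2]
grip_width: 0.0939
finger_force: 0.0
```

Call:
drive_tool(increments="-0.4 1 0 0 -1;-0.4 1 0 0 -1;-0.4 1 0 0 -1;-0.4 1 0 0 -1;-0.4 1 0 0 -1;-0.4 1 0 0 -1;-0.4 1 0 0 -1;-0.4 1 0 0 -1")

```text
clock: 3.9
eef_pos: [0.2345, 0.3889, 0.2049]
tool_rot: [3.141, 0.001, 0.769]
wrist_force: [1.1, 0.4, 0.5]
grip_width: 0.0937
finger_force: 0.0
```

Call:
drive_tool(increments="-0.4 1 0 0 -1;-0.4 1 0 0 -1;-0.4 1 0 0 -1;-0.4 1 0 0 -1;-0.4 1 0 0 -1;-0.4 1 0 0 -1;-0.4 1 0 0 -1;-0.4 1 0 0 -1")

```text
clock: 4.7
eef_pos: [0.2998, 0.2296, 0.205]
tool_rot: [-3.141, 0.001, 0.769]
wrist_force: [-0.5, 0.3, -0.1]
grip_width: 0.0938
finger_force: 0.0
```

Call:
drive_tool(increments="-0.4 1 0 0 -1;-0.4 1 0 0 -1;-0.4 1 0 0 -1;-0.4 1 0 0 -1;-0.4 1 0 0 -1;-0.4 1 0 0 -1;-0.4 1 0 0 -1;-0.4 1 0 0 -1")

```text
clock: 5.5
eef_pos: [0.3651, 0.0703, 0.2051]
tool_rot: [-3.141, 0.0, 0.769]
wrist_force: [0.3, 0.1, 0.4]
grip_width: 0.0938
finger_force: 0.0
```

Call:
drive_tool(increments="-0.4 1 0 0 -1;-0.6 0.97 0 0 -1;-0.6 0.97 0 0 -1;-0.6 0.97 0 0 -1;-0.6 0.97 0 0 -1;-0.6 0.97 0 0 -1;-0.6 0.97 0 0 -1;-0.6 0.97 0 0 -1")

```text
clock: 6.3
eef_pos: [0.4072, -0.1056, 0.205]
tool_rot: [-3.141, 0.0, 0.769]
wrist_force: [-0.0, -0.8, 0.3]
grip_width: 0.0942
finger_force: 0.0
```

Call:
drive_tool(increments="-0.6 0.97 0.5 0 -1;-0.6 0.97 0.5 0 -1;-0.6 0.97 0.5 0 -1;-0.6 0.97 0.5 0 -1;-0.6 0.97 0.5 0 -1;-0.6 0.97 0.5 0 -1;-0.6 0.97 0.5 0 -1;0 0 0 0 -1")

```text
clock: 7.1
eef_pos: [0.4409, -0.2622, 0.1337]
tool_rot: [-3.139, 0.001, 0.767]
wrist_force: [0.5, 0.4, -0.7]
grip_width: 0.094
finger_force: 0.0
```

Call:
drive_tool(increments="-0.35 0.4 0.7 0 -1;-0.35 0.4 0.7 0 -0.6;0 0 1 0 -0.5;0 0 1 0 -0.4;0 0 1 0 -0.4;0 0 0.6 0 -0.4;0 0 0.4 0 -0.4;0 0 0 0 -0.4", newtons=10)

```text
clock: 7.9
eef_pos: [0.4421, -0.2812, 0.0264]
tool_rot: [-3.139, 0.0, 0.77]
wrist_force: [-0.3, -0.2, -0.1]
grip_width: 0.0658
finger_force: 0.0
```

```bash
python3 - <<'E'
from h import *
S=optics.get_image("scene");T=optics.get_image("top")
a=cv2.resize(T[240:330,430:520],(400,400));b=cv2.resize(S[250:320,150:220],(400,400))
cv2.imwrite("pics/g0.png",np.hstack([a,b])[:,:,::-1]); print(bot.read_state()["eef_pos"])
E
```

```text
[ 0.44323563 -0.2822494   0.02798777]
```

View pics/g0.png

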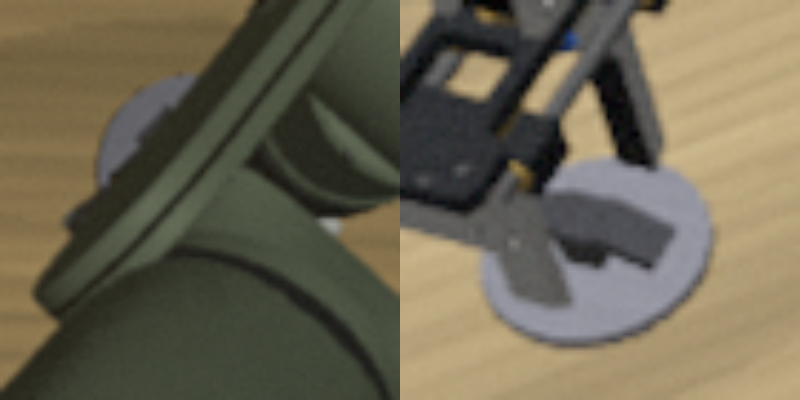

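The fingers straddle the block either side of the bar (scene crop); closing and lifting.

Call:
drive_tool(increments="0 0 0.1 0 1;0 0 0 0 1;0 0 0 0 1;0 0 0 0 1;0 0 0 0 1;0 0 0 0 1", newtons=25)

```text
clock: 8.6
eef_pos: [0.4429, -0.2821, 0.0256]
tool_rot: [3.141, 0.0, 0.769]
wrist_force: [-0.3, -1.5, 0.5]
grip_width: 0.022
finger_force: 25.1
```

Call:
drive_tool(increments="0 0 -0.5 0 1;0 0 -1 0 1;0 0 -1 0 1;0 0 -1 0 1;0 0 -1 0 1;0 0 -1 0 1;0 0 -1 0 1;0 0 -1 0 1")

```text
clock: 9.4
eef_pos: [0.4423, -0.2816, 0.1764]
tool_rot: [-3.141, 0.0, 0.769]
wrist_force: [-0.4, 0.1, -2.0]
grip_width: 0.0216
finger_force: 24.9
```

Call:
drive_tool(increments="0 0 -0.3 1 1;0 0 -0.3 1 1;0 0 -0.3 1 1;0 0 -0.3 1 1;0 0 -0.3 1 1;0 0 -0.3 1 1;0 0 0 1 1;0 0 0 1 1")

```text
clock: 10.2
eef_pos: [0.4425, -0.2817, 0.2119]
tool_rot: [-3.141, 0.0, 0.208]
wrist_force: [-0.6, -0.0, -2.7]
grip_width: 0.0214
finger_force: 24.9
```

Call:
drive_tool(increments="0 0 0 0.37 1;0.46 -0.98 0 0 1;0.46 -0.98 0 0 1;0.46 -0.98 0 0 1;0.46 -0.98 0 0 1;0.46 -0.98 0 0 1;0.46 -0.98 0 0 1;0.46 -0.98 0 0 1")

```text
clock: 11.0
eef_pos: [0.4806, -0.1343, 0.2114]
tool_rot: [-3.141, 0.0, 0.186]
wrist_force: [-0.0, 0.1, -1.6]
grip_width: 0.0217
finger_force: 24.9
```

Call:
drive_tool(increments="0.46 -0.98 0 0 1;0.46 -0.98 0 0 1;0.46 -0.98 0 0 1;0.46 -0.98 0 0 1;0.46 -0.98 0 0 1;0.46 -0.98 0 0 1;0.3 -0.7 0 0 1;0 0 0 0 1")

```text
clock: 11.8
eef_pos: [0.5167, 0.0068, 0.2114]
tool_rot: [-3.141, 0.0, 0.188]
wrist_force: [0.2, -0.9, -2.3]
grip_width: 0.0216
finger_force: 24.9
```

```bash
python3 - <<'E'
from h import *
S=optics.get_image("scene");T=optics.get_image("top")
a=cv2.resize(T[165:275,265:375],(400,400));b=cv2.resize(S[180:290,275:385],(400,400))
cv2.imwrite("pics/g1.png",np.hstack([a,b])[:,:,::-1])
q=np.array([bot.read_state()["eef_pos"] for _ in range(3)]);print(q)
E
```

```text
[[0.51652063 0.0050386  0.21136737]
 [0.51652063 0.0050386  0.21136737]
 [0.51652063 0.0050386  0.21136737]]
```

View pics/g1.png

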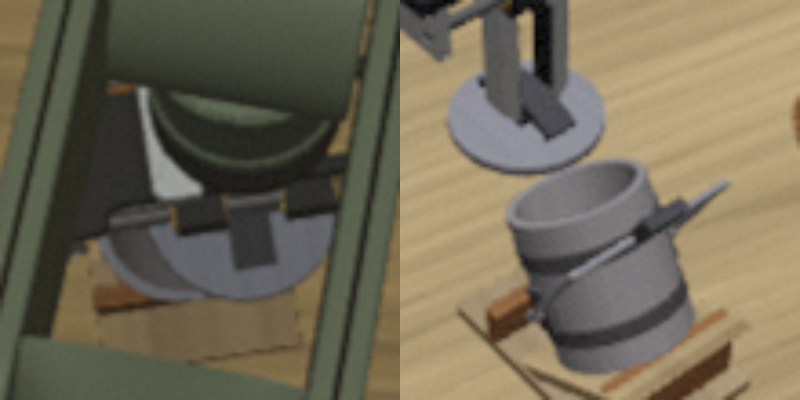

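Both crops show the lid level in the grip, bar aligned with the mouth's x, and about 29 mm short in y. I'll go over the mouth, then tilt the lid against the upper rim.

Call:
drive_tool(increments="0.32 -0.7 0 0 1;0.32 -0.7 0 0 1;0 0 0.5 0 1;0 0 0.5 0 1;0 0 0.4 0 1;0 0 0.2 0 1;0 0 0 0 1", newtons=10)

```text
clock: 12.6
eef_pos: [0.5233, 0.0349, 0.1781]
tool_rot: [-3.141, 0.002, 0.185]
wrist_force: [-1.0, 0.3, -1.3]
grip_width: 0.0214
finger_force: 10.0
```

Call:
drive_tool(increments="-0.1 0 0.2 0 1;-0.1 0 0.2 0 1;-0.1 0 0.2 0 1;-0.08 0 0.2 0 1")

```text
clock: 13.0
eef_pos: [0.5165, 0.0335, 0.1637]
tool_rot: [3.141, -0.0, 0.185]
wrist_force: [-1.7, -1.1, 2.0]
grip_width: 0.0222
finger_force: 10.0
```

Call:
drive_tool(increments="-0.05 0 0.2 0 1;-0.05 0 0.2 0 1;0 0 0 0 1")

```text
clock: 13.3
eef_pos: [0.5139, 0.0336, 0.1543]
tool_rot: [-3.141, 0.002, 0.185]
wrist_force: [-0.7, -1.0, -2.9]
grip_width: 0.0219
finger_force: 10.0
```

```bash
python3 - <<'E'
from h import *
S=optics.get_image("scene");T=optics.get_image("top")
a=cv2.resize(T[165:275,265:375],(400,400));b=cv2.resize(S[180:290,275:385],(400,400))
cv2.imwrite("pics/g2.png",np.hstack([a,b])[:,:,::-1])
E
```

```text
(no output)
```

View pics/g2.png

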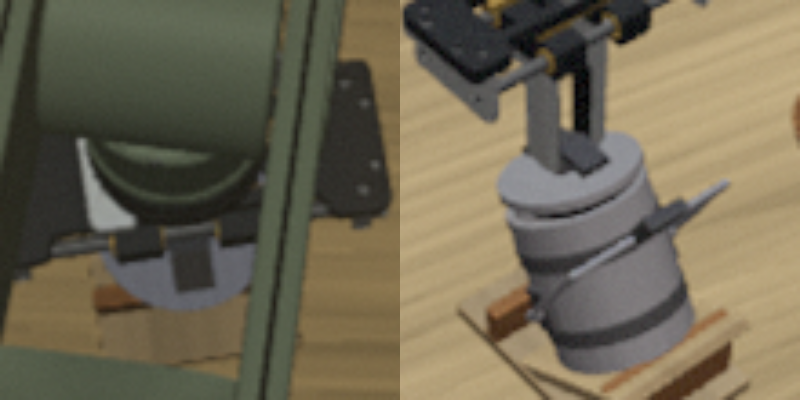

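The lid has tilted nearly parallel to the rim, with a small gap left at (575,212) in the crop. I'll move it downslope, then in.

Call:
drive_tool(increments="-0.13 0 0.08 0 1;-0.12 0 0.07 0 1;0 0 0 0 1")

```text
clock: 13.7
eef_pos: [0.5097, 0.0326, 0.1523]
tool_rot: [-3.141, -0.0, 0.185]
wrist_force: [-0.4, -0.3, -2.2]
grip_width: 0.0217
finger_force: 10.0
```

Call:
drive_tool(increments="0.06 0 0.11 0 1;0.06 0 0.11 0 1;0.06 0 0.11 0 1;0.06 0 0.11 0 1;0 0 0 0 1")

```text
clock: 14.2
eef_pos: [0.5141, 0.0333, 0.1431]
tool_rot: [-3.141, 0.001, 0.185]
wrist_force: [-1.5, -0.3, -0.8]
grip_width: 0.0221
finger_force: 10.0
```

Call:
drive_tool(increments="0.04 0 0.08 0 1;0.03 0 0.06 0 1;0 0 0 0 1")

```text
clock: 14.5
eef_pos: [0.5153, 0.0335, 0.1426]
tool_rot: [3.141, 0.002, 0.185]
wrist_force: [-7.4, -0.9, 9.4]
grip_width: 0.0218
finger_force: 10.0
```

```bash
python3 - <<'E'
from h import *
S=optics.get_image("scene")
cv2.imwrite("pics/g3.png",cv2.resize(S[195:295,285:385],(600,600))[:,:,::-1])
E
```

```text
(no output)
```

View pics/g3.png

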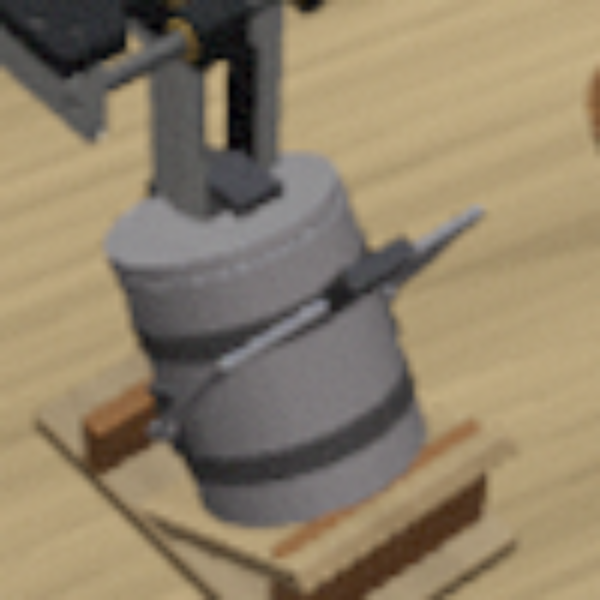

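The lid flange sits flush on the rim with the bar along the bail's swing (crop: thin seam at (240,270)). Releasing, rising, and moving behind the tab.

Call:
drive_tool(increments="0 0 0 0 0.3;0 0 0 0 0.3;0 0 0 0 0.3;0 0 -0.5 0 0.3;0 0 -1 0 0.3;0 0 -1 0 0.3;0 0 -1 0 0.3;0 0 -0.5 0 0.3")

```text
clock: 15.35
eef_pos: [0.5173, 0.0336, 0.2234]
tool_rot: [3.141, -0.004, 0.185]
wrist_force: [0.4, -0.8, 0.2]
grip_width: 0.0332
finger_force: 0.0
```

Call:
drive_tool(increments="0.8 0 0 0 1;1 0 0 0 1;1 0 0 0 1;1 0 0 0 1;1 0 0 0 1;0.9 0 0 0 1;0 0 0 0 1")

```text
clock: 16.05
eef_pos: [0.6293, 0.0548, 0.2201]
tool_rot: [-3.141, 0.0, 0.185]
wrist_force: [0.1, -0.2, -0.2]
grip_width: 0.0004
finger_force: 0.0
```

Call:
drive_tool(increments="0 0 1 0 1;0 0 1 0 1;0 0 0.6 0 1;0 0 0 0 1")

```text
clock: 16.45
eef_pos: [0.6256, 0.0546, 0.1662]
tool_rot: [-3.14, 0.005, 0.185]
wrist_force: [-0.7, 0.7, 0.3]
grip_width: 0.0003
finger_force: 0.0
```

```bash
python3 - <<'E'
from h import *
S=optics.get_image("scene")
cv2.imwrite("pics/g4.png",cv2.resize(S[185:295,285:395],(600,600))[:,:,::-1])
E
```

```text
(no output)
```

View pics/g4.png

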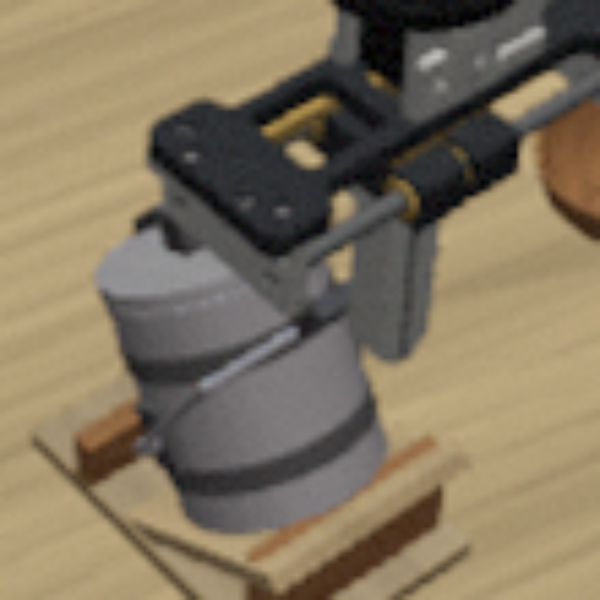

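The shut fingers stand just behind the tab on its opening side. Pushing toward the robot now.

Call:
drive_tool(increments="-0.5 0 0 0 1;-0.5 0 0 0 1;-0.5 0 0 0 1;-0.5 0 0 0 1;-0.5 0 0 0 1;-0.5 0 0 0 1;-0.5 0 0 0 1;-0.5 0 0 0 1")

```text
clock: 17.3
eef_pos: [0.5483, 0.0398, 0.1686]
tool_rot: [-3.141, 0.0, 0.185]
wrist_force: [1.4, -0.5, -0.0]
grip_width: 0.0005
finger_force: 0.3
```

Call:
drive_tool(increments="-0.3 0 0 0 1;-0.3 0 0 0 1;0 0 0 0 1")

```text
clock: 17.6
eef_pos: [0.5371, 0.0376, 0.1689]
tool_rot: [-3.142, 0.0, 0.185]
wrist_force: [1.7, 1.0, -0.8]
grip_width: 0.0004
finger_force: 0.3
```

Call:
drive_tool(increments="-0.2 0 0 0 1;-0.2 0 0 0 1;-0.15 0 0 0 1;-0.15 0 0 0 1;0 0 0 0 1")

```text
clock: 18.1
eef_pos: [0.5244, 0.0351, 0.1693]
tool_rot: [3.141, -0.002, 0.185]
wrist_force: [4.0, 0.8, -0.9]
grip_width: -0.0001
finger_force: 1.8
```

Call:
drive_tool(increments="-0.15 0 0 0 1;-0.1 0 0 0 1;0 0 0 0 1")

```text
clock: 18.4
eef_pos: [0.5179, 0.0341, 0.1685]
tool_rot: [-3.141, 0.002, 0.185]
wrist_force: [0.8, -0.5, -0.3]
grip_width: 0.0007
finger_force: 0.5
```

Call:
drive_tool(increments="-0.1 0 0 0 1;-0.05 0 0 0 1;0 0 0 0 1")

```text
clock: 18.7
eef_pos: [0.5159, 0.0336, 0.1689]
tool_rot: [3.142, -0.0, 0.185]
wrist_force: [3.1, -0.2, 0.3]
grip_width: 0.0008
finger_force: 1.0
```

Call:
drive_tool(increments="0.5 0 0 0 1;0.5 0 -0.5 0 1;0 0 -1 0 1;0 0 -1 0 1;0 0 -1 0 1;0.5 0 -1 0 1;1 0 0 0 1;1 0 0 0 1")

```text
clock: 19.5
eef_pos: [0.5855, 0.0466, 0.2597]
tool_rot: [3.141, -0.0, 0.185]
wrist_force: [-0.1, -0.3, 0.1]
grip_width: 0.0003
finger_force: 0.0
```

```bash
python3 - <<'E'
from h import *
S=optics.get_image("scene");T=optics.get_image("top")
a=cv2.resize(T[165:275,265:375],(400,400));b=cv2.resize(S[195:295,285:385],(400,400))
cv2.imwrite("pics/g5.png",np.hstack([a,b])[:,:,::-1])
M=np.array([.524,.035,.130]);x=np.array([.851,.159,.5]);z=np.array([-.4915,-.092,.866])
for ang in(0,.11,.2):
  p=M-.058*z+.099*(np.sin(ang)*x+np.cos(ang)*z)
  q=P("scene",p);t=P("top",p);print(ang,(q-[285,195])*4+[400,0],(t-[265,165])*3.636)
E
```

```text
0 [529.77142911  87.7764846 ] [188.27955905 239.93421249]
0.11 [540.94074855  90.79735767] [185.08171547 218.73444286]
0.2 [550.65026491  94.75237453] [182.37202222 200.90554378]
```

View pics/g5.png

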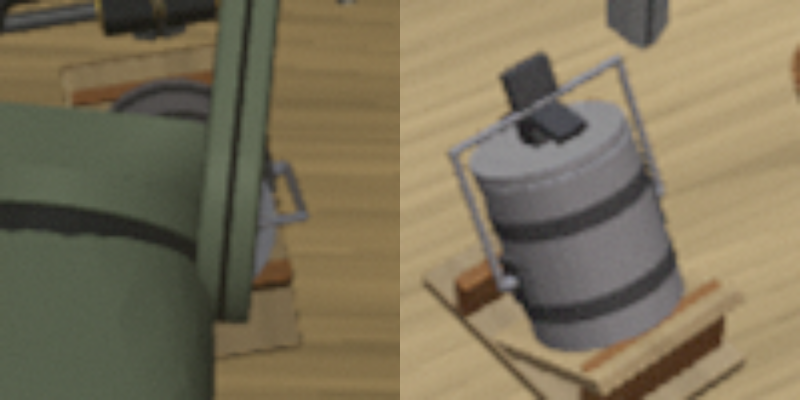

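The bail stands over the lid, tab at (528,82) in the scene crop, where angle 0 predicts (530,88). One numeric check of the crossbar before handing in.

```bash
python3 - <<'E'
from h import *
M=np.array([.524,.035,.130]);x=np.array([.851,.159,.5]);z=np.array([-.4915,-.092,.866]);y=np.array([-.184,.983,0])
for ang in(-.09,0,.11,.2):
  f=lambda r,s:np.round((P("scene",M-.058*z+r*(np.sin(ang)*x+np.cos(ang)*z)+s*y)-[285,195])*4+[400,0])
  print(ang,"ends",f(.0864,-.0585),f(.0864,.0585),"tab",f(.1,0),"tabtop",f(.1124,0))
E
```

```text
-0.09 ends [446. 155.] [610.  61.] tab [521.  85.] tabtop [512.  65.]
0 ends [453. 157.] [617.  62.] tab [529.  86.] tabtop [522.  66.]
0.11 ends [462. 160.] [628.  64.] tab [540.  89.] tabtop [535.  69.]
0.2 ends [470. 164.] [636.  68.] tab [550.  93.] tabtop [546.  73.]
```

```bash
python3 -c "
from plant import bot
print(bot.hand_in())"
```

```text
the job is handed in; nothing more can be done
None
```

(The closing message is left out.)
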